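# Switch on the guarded high-voltage toggle

## Task

Turn on the high-voltage supply with the red cover: raise its red guard cover, flip the toggle lever beneath from off (leaning to the front) over to on (leaning to the back, hinge side), then close the red cover and press it down until its catch snaps shut. Press no harder than needed: the top of the cover cracks at 60 N. Leave the box with the yellow cover shut and off, and do not knock the bottle, flask or parts box near by.

Things in the scene. Friction and masses are not known exactly. Their poses are not given: they have to be found in the camera images.
- red_station: Grey switch box with red guard cover, fixed to the table. This is the switch to be turned on. Origin on the table; axes: x from its front (tab side, nearer the robot) to its back (hinge side), y left, z up. The housing spans x -90 to +60, y -60 to +60, z 0 to 45 mm of this frame.
- red_hinge (a point): Middle of the red cover's hinge line, which runs along the box's y axis at x = +60, z = 50 mm of the box frame. The hinge is stiff (0.2 N m friction): the cover stays at any angle where it is left. Shut, the cover, a hollow shell of 4 mm walls, spans x -50 to +64, y -46 to +46, z 48 to 110 mm.
- red_cover (a joint): Guard cover's angle (rad): 0 shut, grows as its front edge swings up and back, stop at 1.85. A spring catch at the front edge holds it shut: about 10 N upward at the tab frees it. When closing it meets the catch about 0.1 rad before shut; pressed on top near the front edge with about 12 N it then snaps shut (under 0.02). Its top plate cracks above 60 N.
- red_tab (a point): Grip point of the red cover's lift tab: a flat lip 44 mm wide (y), 8 mm thick, standing out 42 mm from the middle of the cover's front wall, its upper face flush with the cover's top. The point is 26 mm out from the wall, at half thickness; shut, it is at x = -76, z = 106 mm of the box frame, with 57 mm free height under it. Pinched by its two sides it can pivot between the fingers.
- red_lever_tip (a point): Centre of the black ball, 19 mm across, on the end of the toggle lever (10 mm rod) under the red cover. It turns about the box's y axis at x = 0, z = 43 mm of the box frame, radius 52 mm: off it is at x = -23, z = 90 mm, on at x = +23, z = 90 mm.
- red_lever (a joint): Toggle lever (rad): 0 to 0.05 off, leaning to the box's front; 0.85 to 0.9 on, leaning to its back. Over-centre spring: 5 to 12 N at the ball towards the back carry it past the middle (0.45), from where it snaps to on by itself; short of that it springs back.
- yellow_station: Grey switch box with yellow guard cover, fixed to the table. A second switch, alike but for the colour of its cover, that must stay shut and off. Origin on the table; axes: x from its front (tab side, nearer the robot) to its back (hinge side), y left, z up. The housing spans x -90 to +60, y -60 to +60, z 0 to 45 mm of this frame.
- yellow_hinge (a point): Middle of the yellow cover's hinge line, which runs along the box's y axis at x = +60, z = 50 mm of the box frame. The hinge is stiff (0.2 N m friction): the cover stays at any angle where it is left. Shut, the cover, a hollow shell of 4 mm walls, spans x -50 to +64, y -46 to +46, z 48 to 110 mm.
- yellow_cover (a joint): Guard cover's angle (rad): 0 shut, grows as its front edge swings up and back, stop at 1.85. A spring catch at the front edge holds it shut: about 10 N upward at the tab frees it. When closing it meets the catch about 0.1 rad before shut; pressed on top near the front edge with about 12 N it then snaps shut (under 0.02). Its top plate cracks above 60 N.
- yellow_tab (a point): Grip point of the yellow cover's lift tab: a flat lip 44 mm wide (y), 8 mm thick, standing out 42 mm from the middle of the cover's front wall, its upper face flush with the cover's top. The point is 26 mm out from the wall, at half thickness; shut, it is at x = -76, z = 106 mm of the box frame, with 57 mm free height under it. Pinched by its two sides it can pivot between the fingers.
- yellow_lever_tip (a point): Centre of the black ball, 19 mm across, on the end of the toggle lever (10 mm rod) under the yellow cover. It turns about the box's y axis at x = 0, z = 43 mm of the box frame, radius 52 mm: off it is at x = -23, z = 90 mm, on at x = +23, z = 90 mm.
- yellow_lever (a joint): Toggle lever (rad): 0 to 0.05 off, leaning to the box's front; 0.85 to 0.9 on, leaning to its back. Over-centre spring: 5 to 12 N at the ball towards the back carry it past the middle (0.45), from where it snaps to on by itself; short of that it springs back.
- reagent_bottle: Loose bystander: clear bottle with orange cap, 70 mm across, 142 mm tall; origin at the centre of its underside.
- flask_conical: Loose bystander: glass conical flask, 80 mm across, 122 mm tall; origin at the centre of its underside.
- ferrule_box: Loose bystander: flat blue and white parts box, 79 x 110 x 28 mm; origin at the centre of its underside.

How it is judged:
By the outcome, as a careful person would: the job done as asked, in the order asked, and still so for the second after the job is handed in, with the robot touching nothing.
It also fails if it takes over 72 s, if anything falls off the work surface, if the arm or the gripper's body presses on something with over 40 N, if the wrist force passes 120 N, or if a joint passes its speed limit or range.

## Robot

A 6-joint arm with a two-finger parallel gripper is mounted at the origin on a cart in front of the work surface, level with it; the furniture and walls round the work are solid. World frame = base frame: x ahead of the robot, y to its left, z up, the work surface at z = 0. Lengths are in m, angles in rad, forces in N, time in s.
With the tool pointing down it reaches from about 0.35 to 0.8 m from the base axis. Payload 7.3 kg.
Tool frame: the origin (TCP) lies at the very end of the fingers, on their centre line; the grasp point (between the pads) lies 19 mm behind it; z points along the fingers, y is the line along which they close (so a half turn about z gives the same grasp; the last joint's range is limited). The gripper opens to 85 mm and grips with 20 to 120 N. Pads are 22 mm wide; open, the fingers measure 114 mm over their backs; the gripper's body (76 mm by 85 mm) begins 54 mm behind the grasp point. The pads swing forward as they close: fully open they stand 13 mm farther back than shut.
Start: joints at [1.141, 0.342, 1.524, -0, 1.275, -0.146], TCP at [0.147, 0.504, 0.231] pointing down, gripper open.
Joint ranges: [-2.53, 2.53], [-0.77, 2.02], [0.04, 2.7], [-1, 4.14], [0.28, 2.66], [-3.11, 3.11]. Speed limits (rad/s): [2.57, 2.57, 3.14, 3.14, 3.14, 3.14].

## Interface

Orientations are given as a unit quaternion [w, x, y, z].
In Python, from bench import arm gives the robot as it stands.
- The arm moves only by the tool creep_tool, called after "Request:" as name(argument=value, ...) on one line, values as JSON. Schema: {"type":"object","properties":{"plan":{"type":"array","items":{"type":"array","items":{"type":"array","items":{"type":"number"},"minItems":4,"maxItems":4},"minItems":1,"maxItems":12},"minItems":1,"maxItems":1},"aperture":{"type":"number"},"only":{"type":"string"},"quiet":{"type":"boolean"},"lines":{"type":"string"}},"required":["plan"],"additionalProperties":false}. plan is a list that holds a single list of rows (three levels of brackets), with 1 to 12 rows, each of 4 numbers: dx, dy, dz in shares of the most that a row can go, 1 being 62.5 mm, then a turn about the tool's z in parts of the range, where 1.0 means 2 rad; each row shifts and turns the commanded pose from where the row before left it, along the tool's axes as they then stand; what a row does not reach is not made up. A row lasts 1/8 s, in which the tool goes at most 0.0625 m and 0.188 rad, less where a joint would pass 70% of its speed; a pose out of reach is approached as far as the arm can. aperture is the finger opening in m, set as the call begins (left out keeps the last). The fingers move at their own pace and stop on an object; the grip force is fixed at half the most. Time passes only in rows, so rows that do not move let the fingers close. The tool returns the time, the measured TCP pose, the force, the opening and the grip force at its end. only (a regular expression) keeps the lines of the reply that match it, lines (a string "A,B") keeps lines A to B, and quiet returns only ok. Shift and turn numbers lie between -1 and 1, and a call with a number outside is refused. Input that does not fit is refused with a message, and nothing moves.
- arm.get_state(): the state, without advancing time (a new reading comes with each control period).
- arm.capture(name): name is "side" or "top" or "wrist"; returns a dict with "color" (420x560x3 uint8, red, green, blue), "fx", "fy", "cx", "cy" (pixels), "world_to_cam" (4x4, takes a point from world to camera coordinates); the wrist camera has in their place "hand_eye" (4x4, takes a point from camera to tool coordinates, whose origin is the TCP and whose axes are the flange's). Camera axes: x right, y down, z forward; pixel columns grow to the right and rows downward; lengths in m; the calibration is good to about 2 mm. A picture is of the moment at which its call begins: read the wrist's pose just before it. There is no depth.
- arm.job_done(): hands the job in; it is judged then, once.
The state is a dict: "clock": time; "joints": joint angles; "dq": joint speeds; "joint_torque": joint torques, N m; "eef_pos": TCP position; "tcp_rot": TCP orientation; "ft_force": force on the tool from outside, world axes, zero at the start; "wrist_torque": the same for the moment, N m; "grip_width": finger opening in m; "finger_force": force on a finger pad.
Only numpy, scipy, OpenCV 4.12 (cv2) and the standard library are available. Lean on these libraries where they do the work, as an engineer would, in place of code of your own. Each camera call takes 0.05 s, during which the arm holds its last target. There are 200 camera calls.

## Working session

There is one attempt and no reset: what is moved stays moved. The work goes in short steps, Python scripts to look and compute and a tool call to move; the robot and the scene stay as the last step left them, time stands still between calls to the robot, and variables do not carry over. Pictures are saved under pics/ and viewed, at most 10 in all, crops included, and the job is handed in when it is done.

```bash
ls; mkdir -p pics; python3 - <<'E'
from bench import arm
import cv2, numpy as np, pickle
s=arm.get_state();print(s)
for n in("top","side"):
    c=arm.capture(n);pickle.dump(c,open(n+'.pkl','wb'))
    cv2.imwrite(f'pics/{n}0.png',c['color'][...,::-1]);print({k:v for k,v in c.items() if k!='color'})
E
```

```text
bench.py
pics
{'clock': 0.0, 'joints': array([ 1.14097602e+00,  3.42734688e-01,  1.52500723e+00, -1.41198929e-05,
        1.27543546e+00, -1.45996177e-01]), 'dq': array([ 0.00079611, -0.00129847,  0.00139347,  0.00123522,  0.00091477,
       -0.00163417]), 'joint_torque': array([-1.79047329e-04, -4.33672607e+01, -2.46015662e+01, -9.90201602e-05,
        7.79076334e-03,  3.64544167e-05]), 'eef_pos': array([0.14682412, 0.50362634, 0.23062318]), 'tcp_rot': array([-2.18515446e-04,  1.41434134e-01,  9.89947351e-01, -7.61669570e-04]), 'ft_force': array([-0.5570215 , -0.6814583 , -0.12290723]), 'wrist_torque': array([-0.02554704,  0.01129648,  0.02418265]), 'finger_force': 0.0, 'grip_width': 0.08562803496223104}
{'fx': 429.3013156835436, 'fy': 429.3013156835436, 'cx': 282.4647526218705, 'cy': 206.4406166686651, 'world_to_cam': array([[ 0.02786908, -0.9994748 ,  0.01653597, -0.04048289],
       [-0.98223594, -0.03045185, -0.18516277,  0.56867499],
       [ 0.18556907, -0.01108191, -0.98256873,  1.09163615],
       [ 0.        ,  0.        ,  0.        ,  1.        ]])}
{'fx': 442.7960632648947, 'fy': 442.7960632648947, 'cx': 276.851758038042, 'cy': 205.8471091454494, 'world_to_cam': array([[ 0.98989118, -0.14014878,  0.02176604, -0.55271519],
       [-0.03132125, -0.36569408, -0.93020794,  0.09624122],
       [ 0.13832723,  0.9201229 , -0.36638698,  0.9857605 ],
       [ 0.        ,  0.        ,  0.        ,  1.        ]])}
```

View pics/top0.png

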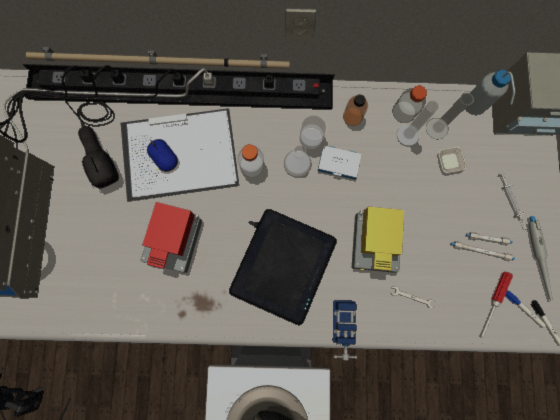

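View pics/side0.png

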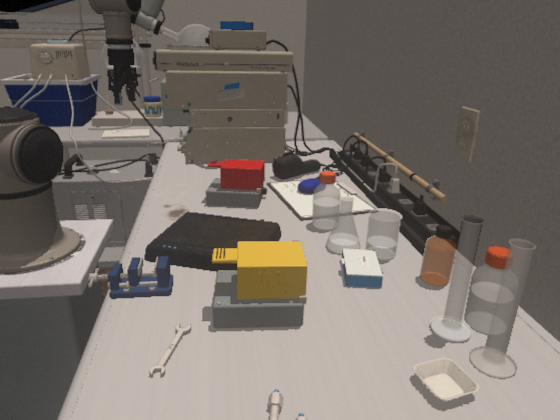

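The top view shows the red cover at about (168,232) with its tab at (158,260), and the yellow one at (383,232). The loose things are well away from red: the bottle at (251,160), the flask at about (298,163) and the blue parts box at (340,163). I'll zoom in on the red box.

```bash
python3 - <<'E'
import cv2, numpy as np, pickle
a=pickle.load(open('top.pkl','rb'))['color'][195:280,130:210,::-1]
b=pickle.load(open('side.pkl','rb'))['color'][150:220,200:280,::-1]
f=lambda i:cv2.copyMakeBorder(cv2.resize(i,None,fx=5,fy=5,interpolation=cv2.INTER_NEAREST),0,(85*5-i.shape[0]*5),0,0,cv2.BORDER_CONSTANT)
cv2.imwrite('pics/z.png',np.hstack([f(a),f(b)]))
c=pickle.load(open('top.pkl','rb'));h=cv2.cvtColor(c['color'],cv2.COLOR_RGB2HSV)[195:280,130:210]
red=((h[...,0]<8)|(h[...,0]>172))&(h[...,1]>150)
v=h[...,2]
for r in range(0,80,2): print(r+195,''.join('%4d'%x if m else '   .' for x,m in zip(v[r,10:66:1],red[r,10:66:1])))
E
```

```text
195    .   .   .   .   .   .   .   .   .   .   .   .   .   .   .   .   .   .   .   .   .   .   .   .   .   .   .   .   .   .   .   .   .   .   .   .   .   .   .   .   .   .   .   .   .   .   .   .   .   .   .   .   .   .   .   .
197    .   .   .   .   .   .   .   .   .   .   .   .   .   .   .   .   .   .   .   .   .   .   .   .   .   .   .   .   .   .   .   .   .   .   .   .   .   .   .   .   .   .   .   .   .   .   .   .   .   .   .   .   .   .   .   .
199    .   .   .   .   .   .   .   .   .   .   .   .   .   .   .   .   .   .   .   .   .   .   .   .   .   .   .   .   .   .   .   .   .   .   .   .   .   .   .   .   .   .   .   .   .   .   .   .   .   .   .   .   .   .   .   .
201    .   .   .   .   .   .   .   .   .   .   .   .   .   .   .   .   .   .   .   .   .   .   .   .   .   .   .   .   .   .   .   .   .   .   .   .   .   .   .   .   .   .   .   .   .   .   .   .   .   .   .   .   .   .   .   .
203    .   .   .   .   .   .   .   .   .   .   .   .   .   .   .   . 167 169 166 166   .   .   .   .   .   .   .   .   .   .   .   .   .   .   .   .   .   .   .   .   .   .   .   .   .
[... 7359 characters left out ...]
.   .   .   .
269    .   .   .   .   .   .   .   .   .   .   .   .   .   .   .   .   .   .   .   .   .   .   .   .   .   .   .   .   .   .   .   .   .   .   .   .   .   .   .   .   .   .   .   .   .   .   .   .   .   .   .   .   .   .   .   .
271    .   .   .   .   .   .   .   .   .   .   .   .   .   .   .   .   .   .   .   .   .   .   .   .   .   .   .   .   .   .   .   .   .   .   .   .   .   .   .   .   .   .   .   .   .   .   .   .   .   .   .   .   .   .   .   .
273    .   .   .   .   .   .   .   .   .   .   .   .   .   .   .   .   .   .   .   .   .   .   .   .   .   .   .   .   .   .   .   .   .   .   .   .   .   .   .   .   .   .   .   .   .   .   .   .   .   .   .   .   .   .   .   .
```

View pics/z.png

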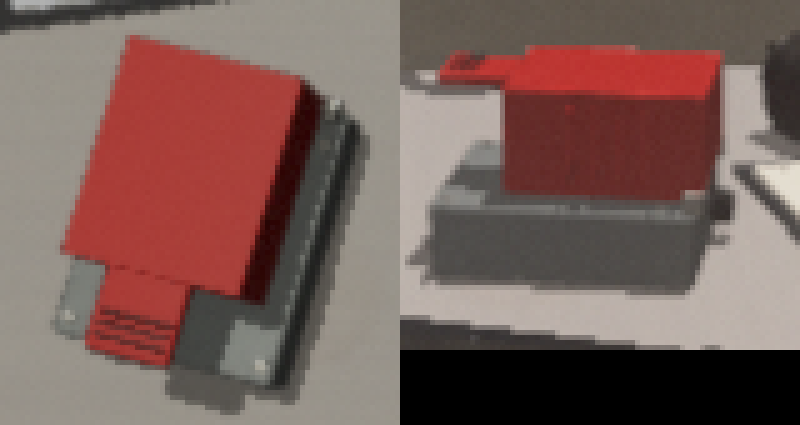

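The zoom shows the corners of the cover's top face and tab (in full-image pixels: back-left (156,202), back-right (190,211), front-right (178,254), front-left (142,245), tab end (147,264)/(163,268)). Next I fit the box pose on the plane z = 0.110.

```bash
cat > h.py <<'E'
import numpy as np, pickle
from scipy.spatial.transform import Rotation as R
def ray(c,uv,z):
    T=np.array(c['world_to_cam']);Rm=T[:3,:3];o=-Rm.T@T[:3,3]
    d=Rm.T@np.array([(uv[0]-c['cx'])/c['fx'],(uv[1]-c['cy'])/c['fy'],1]);return o+d*(z-o[2])/d[2]
def proj(c,p):
    q=np.array(c['world_to_cam'])@np.append(p,1);return c['fx']*q[0]/q[2]+c['cx'],c['fy']*q[1]/q[2]+c['cy']
def fit(B,W):
    b=B-B.mean(0);w=W-W.mean(0);a=np.arctan2((b[:,0]*w[:,1]-b[:,1]*w[:,0]).sum(),(b*w).sum())
    M=np.array([[np.cos(a),-np.sin(a)],[np.sin(a),np.cos(a)]]);t=W.mean(0)-M@B.mean(0);return a,t,M,W-(B@M.T+t)
E
python3 - <<'E'
from h import *
c=pickle.load(open('top.pkl','rb'))
z=np.array([[131,36],[303,79],[243,298],[63,250],[86,347],[168,367]])/5-.5+[130,195]
B=np.array([[64,46],[64,-46],[-50,-46],[-50,46],[-92,22],[-92,-22]])/1e3
W=np.array([ray(c,p,.11)[:2] for p in z])
a,t,M,r=fit(B,W);print('yaw',a,'t',t);print((r*1e3).round(1))
s=pickle.load(open('side.pkl','rb'))
for p in [(64,-46),(-50,-46),(-92,-22)]:
    w=np.append(M@(np.array(p)/1e3)+t,.11);print(p,np.array(proj(s,w)))
for n,p in dict(tab=(-76,0),hinge=(60,0),ball=(-23,0),cov=(0,0)).items(): print(n,M@(np.array(p)/1e3)+t)
from bench import arm
st=arm.get_state();print(R.from_quat(st['tcp_rot'],scalar_first=True).as_matrix().round(3))
E
```

```text
yaw -0.21509910114009134 t [0.49000804 0.26647297]
[[-1.2 -0.4]
 [-0.9  1.4]
 [-0.2 -0.8]
 [ 1.2 -0.1]
 [ 0.1 -1.1]
 [ 0.9  1. ]]
(64, -46) [261.42239733 169.6363225 ]
(-50, -46) [220.21794109 167.87829874]
(-92, -22) [207.07620279 164.81745009]
tab [0.41575944 0.28269474]
hinge [0.54862536 0.25366632]
ball [0.46753807 0.27138219]
cov [0.49000804 0.26647297]
[[-0.96   0.28  -0.001]
 [ 0.28   0.96  -0.001]
 [ 0.    -0.001 -1.   ]]
```

The fit agrees with both views to about 1 mm. I'll move above the tab with the fingers along the box's y axis, then check.

The manual's scale: shifts go in shares of 62.5 mm and turns go in shares of 2 rad. Converting my numbers, -0.031 m is -0.496, -0.0159 m is -0.2544, -0.069 rad is -0.0345.

```bash
cat > where.py <<'E'
from h import *
from bench import arm
yaw,t=-0.2151,np.array([.4900,.2665])
s=arm.get_state();c,sn=np.cos(yaw),np.sin(yaw);d=s['eef_pos'][:2]-t
Rm=R.from_quat(s['tcp_rot'],scalar_first=True).as_matrix()
print('t %.2f box xyz mm'%s['clock'],np.round([1e3*(c*d[0]+sn*d[1]),1e3*(-sn*d[0]+c*d[1]),1e3*s['eef_pos'][2]],1),'tooly-yb %.3f'%(np.arctan2(Rm[1,1],Rm[0,1])-yaw-np.pi/2),'tilt',Rm[:2,2].round(3),'F',s['ft_force'].round(1),'grip',round(s['grip_width'],4),round(float(s['finger_force']),1))
E
```

Request:
creep_tool(plan=[[[0, 0, 0, -0.0345], [-0.496, -0.2544, 0, 0], [-0.496, -0.2544, 0, 0], [-0.496, -0.2544, 0, 0], [-0.496, -0.2544, 0, 0], [-0.496, -0.2544, 0, 0], [-0.496, -0.2544, 0, 0], [-0.496, -0.2544, 0, 0], [-0.496, -0.2544, 0, 0], [-0.496, -0.2544, 0, 0], [-0.496, -0.2544, 0, 0], [0, 0, 0, 0]]], aperture=0.085)

```text
clock: 1.6
eef_pos: [0.4172, 0.2812, 0.2308]
tcp_rot: [-0.0, 0.109, 0.994, -0.0]
ft_force: [-0.0, -0.5, -0.2]
grip_width: 0.085
finger_force: 0.0
```

```bash
python3 where.py
```

```text
t 1.60 box xyz mm [-74.2  -1.2 230.8] tooly-yb -0.003 tilt [-0.001 -0.001] F [-0.  -0.5 -0.2] grip 0.085 0.0
```

Converted, 0.03 m is 0.48, 0.002 m is 0.032.

Request:
creep_tool(plan=[[[0.032, 0.016, 0, 0], [0, 0, 0.48, 0], [0, 0, 0.48, 0], [0, 0, 0.48, 0], [0, 0, 0.32, 0], [0, 0, 0.32, 0], [0, 0, 0.272, 0], [0, 0, 0, 0]]], aperture=0.085)

```text
clock: 2.6
eef_pos: [0.4126, 0.2845, 0.0834]
tcp_rot: [-0.001, 0.106, 0.994, -0.001]
ft_force: [0.3, -0.2, 0.5]
grip_width: 0.0852
finger_force: 0.0
```

```bash
python3 where.py; python3 - <<'E'
from bench import arm
import cv2
cv2.imwrite('pics/w1.png',arm.capture('wrist')['color'][...,::-1])
E
```

```text
t 2.60 box xyz mm [-79.5   1.   83.4] tooly-yb 0.002 tilt [-0.003 -0.001] F [ 0.3 -0.2  0.5] grip 0.0852 0.0
```

View pics/w1.png

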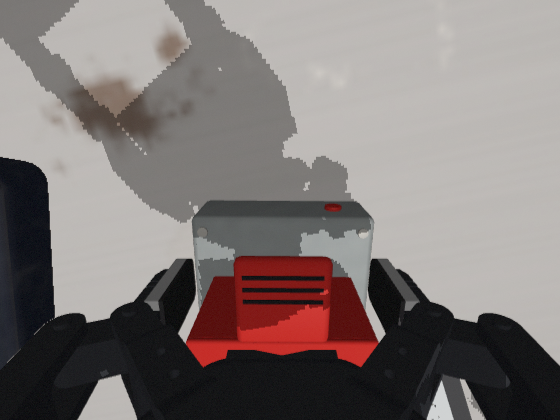

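The tab (columns 236–332, rows 257–343) sits centred between the pads (columns 190 and 370). I'll shift back 3 mm and close.

Converted, -0.003 m is -0.048.

Request:
creep_tool(plan=[[[-0.048, 0, 0, 0], [0, 0, 0, 0], [0, 0, 0, 0], [0, 0, 0, 0], [0, 0, 0, 0], [0, 0, 0, 0]]], aperture=0.03)

```text
clock: 3.4
eef_pos: [0.4176, 0.2838, 0.0852]
tcp_rot: [0.001, 0.107, 0.994, 0.001]
ft_force: [-0.4, 1.7, 6.0]
grip_width: 0.0425
finger_force: 60.3
```

```bash
python3 where.py
python3 - <<'E'
import numpy as np
th=np.r_[0,np.arange(.1,1.75,.1)]
x=60-136*np.cos(th)+56*np.sin(th);z=50+136*np.sin(th)+56*np.cos(th)
print(np.c_[th,x,z,np.r_[0,-np.diff(x)],np.r_[0,-np.diff(z)]].round(1))
E
```

```text
t 3.40 box xyz mm [-74.4   1.5  85.2] tooly-yb -0.000 tilt [0.002 0.001] F [-0.4  1.7  6. ] grip 0.0425 60.3
[[ 0.000e+00 -7.600e+01  1.060e+02  0.000e+00  0.000e+00]
 [ 1.000e-01 -6.970e+01  1.193e+02 -6.300e+00 -1.330e+01]
 [ 2.000e-01 -6.220e+01  1.319e+02 -7.600e+00 -1.260e+01]
 [ 3.000e-01 -5.340e+01  1.437e+02 -8.800e+00 -1.180e+01]
 [ 4.000e-01 -4.350e+01  1.545e+02 -9.900e+00 -1.090e+01]
 [ 5.000e-01 -3.250e+01  1.643e+02 -1.100e+01 -9.800e+00]
 [ 6.000e-01 -2.060e+01  1.730e+02 -1.190e+01 -8.700e+00]
 [ 7.000e-01 -7.900e+00  1.804e+02 -1.270e+01 -7.400e+00]
 [ 8.000e-01  5.400e+00  1.866e+02 -1.340e+01 -6.100e+00]
 [ 9.000e-01  1.930e+01  1.913e+02 -1.390e+01 -4.800e+00]
 [ 1.000e+00  3.360e+01  1.947e+02 -1.430e+01 -3.400e+00]
 [ 1.100e+00  4.820e+01  1.966e+02 -1.460e+01 -1.900e+00]
 [ 1.200e+00  6.290e+01  1.970e+02 -1.470e+01 -4.000e-01]
 [ 1.300e+00  7.760e+01  1.960e+02 -1.470e+01  1.000e+00]
 [ 1.400e+00  9.210e+01  1.935e+02 -1.450e+01  2.500e+00]
 [ 1.500e+00  1.062e+02  1.896e+02 -1.420e+01  3.900e+00]
 [ 1.600e+00  1.199e+02  1.843e+02 -1.370e+01  5.300e+00]
 [ 1.700e+00  1.331e+02  1.777e+02 -1.310e+01  6.700e+00]]
```

Converted, -0.0125 m is -0.2, -0.012 m is -0.192.

Request:
creep_tool(plan=[[[-0.048, 0, -0.112, 0], [-0.048, 0, -0.096, 0], [-0.12, 0, -0.2, 0], [-0.144, 0, -0.192, 0], [-0.16, 0, -0.176, 0], [-0.176, 0, -0.16, 0], [0, 0, 0, 0]]])

```text
clock: 4.28
eef_pos: [0.4602, 0.2742, 0.1427]
tcp_rot: [-0.0, 0.108, 0.994, 0.0]
ft_force: [3.4, 3.5, -5.1]
grip_width: 0.0427
finger_force: 64.4
```

```bash
python3 where.py
```

```text
t 4.28 box xyz mm [-30.7   1.1 142.7] tooly-yb -0.000 tilt [-0.     0.001] F [ 3.4  3.5 -5.1] grip 0.0427 64.4
```

Converted, -0.0145 m is -0.232, -0.014 m is -0.224.

Request:
creep_tool(plan=[[[-0.192, 0, -0.136, 0], [-0.2, 0, -0.12, 0], [-0.216, 0, -0.096, 0], [-0.224, 0, -0.08, 0], [-0.232, 0, -0.056, 0], [-0.232, 0, -0.032, 0], [-0.232, 0, -0.008, 0], [-0.232, 0, 0.016, 0], [-0.232, 0, 0.04, 0], [-0.224, 0, 0.064, 0], [-0.224, 0, 0.08, 0], [-0.208, 0, 0.096, 0]]])

```text
clock: 5.78
eef_pos: [0.6232, 0.239, 0.1575]
tcp_rot: [0.002, 0.107, 0.994, 0.001]
ft_force: [0.9, 0.1, 0.2]
grip_width: 0.0298
finger_force: 0.0
```

Request:
creep_tool(plan=[[[0, 0, 0, 0], [0, 0, 0, 0]]])

```text
clock: 6.02
eef_pos: [0.6219, 0.2386, 0.1579]
tcp_rot: [0.001, 0.107, 0.994, 0.0]
ft_force: [0.2, 0.6, -1.1]
grip_width: 0.0301
finger_force: 0.0
```

```bash
python3 where.py; python3 - <<'E'
from bench import arm
import cv2
cv2.imwrite('pics/s2.png',cv2.resize(arm.capture('side')['color'][80:240,160:360,::-1],None,fx=3,fy=3))
E
```

```text
t 6.03 box xyz mm [134.8   0.9 157.9] tooly-yb 0.000 tilt [0.002 0.   ] F [ 0.2  0.6 -1.1] grip 0.0301 0.0
```

View pics/s2.png

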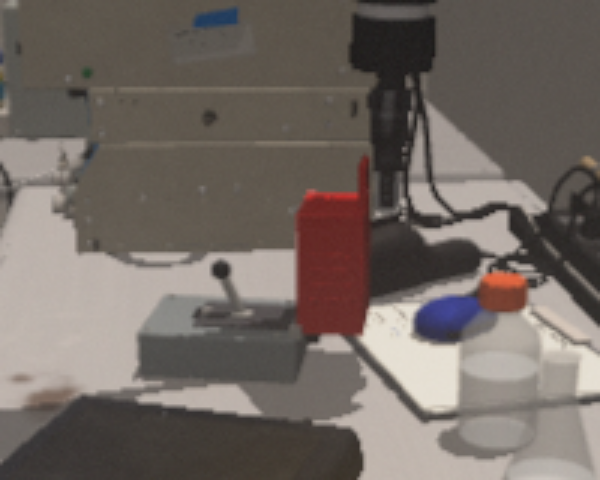

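The cover stands open near vertical, with its tab at about (363,160) in the crop. The tab slipped out at the end, leaving the fingers just behind it. The lever leans forward, still off. I'll back off, rise over the tab, and come down in front of the ball with the fingers shut.

Converted, -0.04 m is -0.64, -0.03 m is -0.48.

Request:
creep_tool(plan=[[[-0.16, 0, 0, 0], [0, 0, -0.48, 0], [0, 0, -0.64, 0], [0, 0, -0.64, 0], [0.64, 0, 0, 0], [0.64, 0, 0, 0], [0.64, 0, 0, 0], [0.64, 0, 0, 0], [0.64, 0, 0, 0], [0.16, 0, 0, 0], [0, 0, 0, 0]]], aperture=0)

```text
clock: 7.45
eef_pos: [0.4264, 0.2816, 0.268]
tcp_rot: [0.001, 0.107, 0.994, 0.0]
ft_force: [-0.1, -1.0, 0.1]
grip_width: 0.0001
finger_force: 0.0
```

```bash
python3 where.py
```

```text
t 7.45 box xyz mm [-65.3   1.2 268. ] tooly-yb 0.001 tilt [0.002 0.   ] F [-0.1 -1.   0.1] grip 0.0001 0.0
```

Converted, 0.04 m is 0.64, 0.03 m is 0.48.

Request:
creep_tool(plan=[[[0, -0.016, 0.64, 0], [0, 0, 0.64, 0], [0, 0, 0.64, 0], [0, 0, 0.64, 0], [0, 0, 0.48, 0], [0, 0, 0, 0], [-0.16, 0, 0, 0], [-0.16, 0, 0, 0], [-0.16, 0, 0, 0], [-0.16, 0, 0, 0], [-0.16, 0, 0, 0]]], aperture=0)

```text
clock: 8.82
eef_pos: [0.4759, 0.2698, 0.0781]
tcp_rot: [0.001, 0.107, 0.994, 0.0]
ft_force: [-0.9, 0.4, 0.1]
grip_width: -0.0001
finger_force: 0.2
```

```bash
python3 where.py
```

```text
t 8.82 box xyz mm [-14.5   0.2  78.1] tooly-yb 0.000 tilt [0.002 0.001] F [-0.9  0.4  0.1] grip -0.0001 0.2
```

Request:
creep_tool(plan=[[[-0.112, 0, 0, 0], [0, 0, 0, 0]]])

```text
clock: 9.07
eef_pos: [0.4822, 0.2681, 0.0773]
tcp_rot: [0.0, 0.108, 0.994, 0.0]
ft_force: [0.4, 0.5, -0.2]
grip_width: -0.0002
finger_force: 0.0
```

```bash
python3 where.py
```

```text
t 9.07 box xyz mm [-7.9 -0.1 77.3] tooly-yb -0.000 tilt [0.001 0.   ] F [ 0.4  0.5 -0.2] grip -0.0002 0.0
```

Converted, -0.06 m is -0.96, 0.03 m is 0.48.

Request:
creep_tool(plan=[[[0.48, 0, 0, 0], [0.48, 0, 0, 0], [0, 0, -0.96, 0], [0, 0, -0.96, 0], [0, 0, -0.96, 0], [0, 0, -0.16, 0], [0, 0, 0, 0]]], aperture=0)

```text
clock: 9.95
eef_pos: [0.4226, 0.2811, 0.2674]
tcp_rot: [0.0, 0.107, 0.994, 0.0]
ft_force: [-0.9, -0.6, -0.2]
grip_width: 0.0002
finger_force: 0.0
```

```bash
python3 where.py; python3 - <<'E'
from bench import arm
import cv2
cv2.imwrite('pics/s3.png',cv2.resize(arm.capture('side')['color'][120:220,180:320,::-1],None,fx=5,fy=5))
import numpy as np
th=np.arange(1.7,-.01,-.1)
x=71-100*np.cos(th)+60*np.sin(th);z=50+100*np.sin(th)+60*np.cos(th)
print(np.c_[th,x,z,np.r_[0,-np.diff(x)],np.r_[0,-np.diff(z)]].round(1))
E
```

```text
t 9.95 box xyz mm [-6.890e+01 -1.000e-01  2.674e+02] tooly-yb 0.000 tilt [0.001 0.   ] F [-0.9 -0.6 -0.2] grip 0.0002 0.0
[[ 1.700e+00  1.434e+02  1.414e+02  0.000e+00  0.000e+00]
 [ 1.600e+00  1.339e+02  1.482e+02  9.500e+00 -6.800e+00]
 [ 1.500e+00  1.238e+02  1.540e+02  1.010e+01 -5.800e+00]
 [ 1.400e+00  1.131e+02  1.587e+02  1.060e+01 -4.700e+00]
 [ 1.300e+00  1.021e+02  1.624e+02  1.110e+01 -3.700e+00]
 [ 1.200e+00  9.070e+01  1.649e+02  1.140e+01 -2.500e+00]
 [ 1.100e+00  7.910e+01  1.663e+02  1.160e+01 -1.400e+00]
 [ 1.000e+00  6.750e+01  1.666e+02  1.170e+01 -2.000e-01]
 [ 9.000e-01  5.580e+01  1.656e+02  1.160e+01  9.000e-01]
 [ 8.000e-01  4.440e+01  1.635e+02  1.150e+01  2.100e+00]
 [ 7.000e-01  3.320e+01  1.603e+02  1.120e+01  3.200e+00]
 [ 6.000e-01  2.230e+01  1.560e+02  1.080e+01  4.300e+00]
 [ 5.000e-01  1.200e+01  1.506e+02  1.030e+01  5.400e+00]
 [ 4.000e-01  2.300e+00  1.442e+02  9.700e+00  6.400e+00]
 [ 3.000e-01 -6.800e+00  1.369e+02  9.100e+00  7.300e+00]
 [ 2.000e-01 -1.510e+01  1.287e+02  8.300e+00  8.200e+00]
 [ 1.000e-01 -2.250e+01  1.197e+02  7.400e+00  9.000e+00]
 [-0.000e+00 -2.900e+01  1.100e+02  6.500e+00  9.700e+00]]
```

View pics/s3.png

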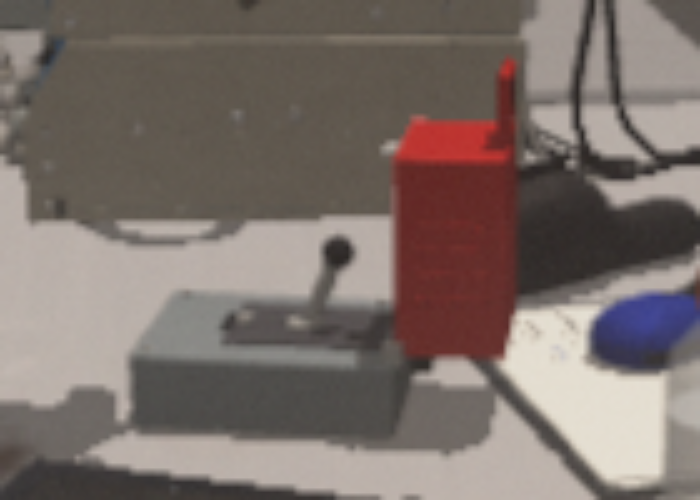

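The lever now leans back, ball at (338,252) in the crop, so it is on. The cover stands at about 1.55 rad. I'll go over behind it and push it shut along its arc with the closed fingers.

Converted, -0.044 m is -0.704, -0.043 m is -0.688.

Request:
creep_tool(plan=[[[-0.704, 0, 0, 0], [-0.704, 0, 0, 0], [-0.704, 0, 0, 0], [-0.704, 0, 0, 0], [-0.688, 0, 0, 0], [0, 0, 0, 0], [0, 0, 0.64, 0], [0, 0, 0.64, 0], [0, 0, 0.544, 0], [0, 0, 0, 0]]], aperture=0)

```text
clock: 11.25
eef_pos: [0.6337, 0.2342, 0.1488]
tcp_rot: [-0.004, 0.107, 0.994, -0.002]
ft_force: [-0.0, -0.6, 0.5]
grip_width: 0.0001
finger_force: 0.0
```

```bash
python3 where.py
```

```text
t 11.25 box xyz mm [147.2  -0.9 148.8] tooly-yb 0.001 tilt [-0.009 -0.002] F [-0.  -0.6  0.5] grip 0.0001 0.0
```

Converted, 0.013 m is 0.208, 0.0115 m is 0.184.

Request:
creep_tool(plan=[[[0.208, 0, 0, 0], [0.208, 0, -0.016, 0], [0.168, 0, -0.072, 0], [0.176, 0, -0.056, 0], [0.184, 0, -0.04, 0], [0.184, 0, -0.024, 0], [0.184, 0, 0, 0], [0.184, 0, 0.016, 0], [0.184, 0, 0.032, 0], [0.176, 0, 0.048, 0], [0.176, 0, 0.072, 0], [0, 0, 0, 0]]], aperture=0)

```text
clock: 12.75
eef_pos: [0.5111, 0.2615, 0.1547]
tcp_rot: [-0.001, 0.107, 0.994, -0.001]
ft_force: [-0.2, -0.1, 0.4]
grip_width: 0.0003
finger_force: 0.0
```

```bash
python3 where.py
```

```text
t 12.75 box xyz mm [ 21.7  -0.4 154.7] tooly-yb 0.001 tilt [-0.003 -0.001] F [-0.2 -0.1  0.4] grip 0.0003 0.0
```

Converted, 0.01 m is 0.16, 0.009 m is 0.144.

Request:
creep_tool(plan=[[[0.16, 0, 0.072, 0], [0.16, 0, 0.104, 0], [0.144, 0, 0.12, 0], [0.128, 0, 0.128, 0], [0.064, 0, 0.072, 0], [0, 0, 0, 0]]], aperture=0)

```text
clock: 13.5
eef_pos: [0.4723, 0.2702, 0.1243]
tcp_rot: [-0.0, 0.107, 0.994, -0.0]
ft_force: [-0.1, 0.3, 0.4]
grip_width: -0.0005
finger_force: 0.0
```

```bash
python3 where.py;python3 - <<'E'
from bench import arm
import cv2
cv2.imwrite('pics/s4.png',cv2.resize(arm.capture('side')['color'][120:220,180:320,::-1],None,fx=5,fy=5))
E
```

```text
t 13.50 box xyz mm [-18.1  -0.2 124.3] tooly-yb 0.001 tilt [-0.001 -0.   ] F [-0.1  0.3  0.4] grip -0.0005 0.0
```

View pics/s4.png

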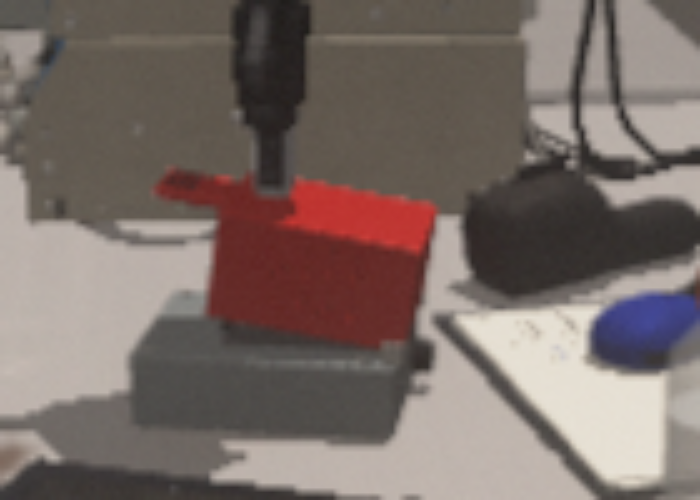

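The cover is nearly down, at about 0.17 rad. I'll shift towards its front edge and press down in small steps.

Converted, 0.018 m is 0.288, -0.012 m is -0.192.

Request:
creep_tool(plan=[[[0, 0, -0.192, 0], [0.288, 0, 0, 0], [0, 0, 0.128, 0], [0, 0, 0.08, 0], [0, 0, 0.048, 0], [0, 0, 0.032, 0], [0, 0, 0, 0]]], aperture=0)

```text
clock: 14.42
eef_pos: [0.4539, 0.2744, 0.1193]
tcp_rot: [-0.001, 0.107, 0.994, 0.0]
ft_force: [-4.9, 0.5, 10.3]
grip_width: 0.0002
finger_force: 4.7
```

```bash
python3 where.py
```

```text
t 14.43 box xyz mm [-37.    0.  119.3] tooly-yb 0.000 tilt [-0.002  0.001] F [-4.9  0.5 10.3] grip 0.0002 4.7
```

Request:
creep_tool(plan=[[[0, 0, 0.016, 0], [0, 0, 0.016, 0], [0, 0, 0, 0]]], aperture=0)

```text
clock: 14.8
eef_pos: [0.4545, 0.2743, 0.1168]
tcp_rot: [-0.001, 0.107, 0.994, 0.0]
ft_force: [-3.7, 0.1, 6.6]
grip_width: -0.0001
finger_force: 2.7
```

```bash
python3 where.py
```

```text
t 14.80 box xyz mm [-3.640e+01  1.000e-01  1.168e+02] tooly-yb 0.000 tilt [-0.001  0.   ] F [-3.7  0.1  6.6] grip -0.0001 2.7
```

Converted, 0.001 m is 0.016.

Request:
creep_tool(plan=[[[0, 0, 0.016, 0], [0, 0, 0.016, 0], [0, 0, 0.016, 0], [0, 0, 0, 0]]], aperture=0)

```text
clock: 15.3
eef_pos: [0.4552, 0.2739, 0.1135]
tcp_rot: [-0.0, 0.107, 0.994, -0.0]
ft_force: [0.4, 0.8, -0.6]
grip_width: 0.0001
finger_force: 0.0
```

```bash
python3 where.py
```

```text
t 15.30 box xyz mm [-35.6  -0.2 113.5] tooly-yb 0.000 tilt [-0. -0.] F [ 0.4  0.8 -0.6] grip 0.0001 0.0
```

Request:
creep_tool(plan=[[[0, 0, 0.016, 0], [0, 0, 0.016, 0], [0, 0, 0, 0]]], aperture=0)

```text
clock: 15.68
eef_pos: [0.455, 0.274, 0.1116]
tcp_rot: [-0.0, 0.107, 0.994, -0.0]
ft_force: [-0.7, -0.2, 1.0]
grip_width: -0.0001
finger_force: 0.0
```

```bash
python3 where.py
```

```text
t 15.68 box xyz mm [-3.580e+01 -1.000e-01  1.116e+02] tooly-yb 0.000 tilt [-0. -0.] F [-0.7 -0.2  1. ] grip -0.0001 0.0
```

Converted, 0.001 m is 0.016.

Request:
creep_tool(plan=[[[0, 0, 0.016, 0], [0, 0, 0, 0]]], aperture=0)

```text
clock: 15.92
eef_pos: [0.455, 0.2741, 0.1107]
tcp_rot: [-0.0, 0.107, 0.994, -0.0]
ft_force: [0.4, -0.5, 0.6]
grip_width: -0.0002
finger_force: 0.0
```

```bash
python3 where.py
```

```text
t 15.93 box xyz mm [-3.580e+01 -1.000e-01  1.107e+02] tooly-yb 0.000 tilt [-0. -0.] F [ 0.4 -0.5  0.6] grip -0.0002 0.0
```

Request:
creep_tool(plan=[[[0, 0, 0.016, 0], [0, 0, 0, 0]]], aperture=0)

```text
clock: 16.18
eef_pos: [0.4551, 0.2741, 0.11]
tcp_rot: [0.0, 0.107, 0.994, 0.0]
ft_force: [-1.8, 0.1, 2.8]
grip_width: 0.0001
finger_force: 1.3
```

```bash
python3 where.py
```

```text
t 16.18 box xyz mm [-35.7   0.  110. ] tooly-yb 0.000 tilt [0. 0.] F [-1.8  0.1  2.8] grip 0.0001 1.3
```

Converted, 0.001 m is 0.016.

Request:
creep_tool(plan=[[[0, 0, 0.016, 0], [0, 0, 0.016, 0], [0, 0, 0, 0]]], aperture=0)

```text
clock: 16.55
eef_pos: [0.4551, 0.2742, 0.1098]
tcp_rot: [0.001, 0.107, 0.994, 0.0]
ft_force: [-5.2, -2.5, 17.7]
grip_width: 0.0001
finger_force: 8.7
```

```bash
python3 where.py
```

```text
t 16.55 box xyz mm [-3.570e+01  1.000e-01  1.098e+02] tooly-yb 0.001 tilt [0.001 0.001] F [-5.2 -2.5 17.7] grip 0.0001 8.7
```

Request:
creep_tool(plan=[[[0, 0, -0.32, 0], [0, 0, -0.8, 0], [0, 0, -0.96, 0], [0.8, 0, 0, 0], [0.8, 0, 0, 0], [0, 0, 0, 0]]], aperture=0)

```text
clock: 17.3
eef_pos: [0.3546, 0.2958, 0.2381]
tcp_rot: [-0.0, 0.106, 0.994, 0.0]
ft_force: [0.3, 0.2, 0.2]
grip_width: -0.0002
finger_force: 0.0
```

```bash
python3 - <<'E'
from bench import arm
import cv2,numpy as np
a=arm.capture('side')['color'][120:330,180:400,::-1];b=arm.capture('top')['color'][100:290,120:420,::-1]
cv2.imwrite('pics/e1.png',np.hstack([cv2.resize(a,(398,380)),cv2.resize(b,(400,253),).copy() if 0 else cv2.copyMakeBorder(cv2.resize(b,(400,253)),0,127,0,0,cv2.BORDER_CONSTANT)]))
E
```

```text
(no output)
```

View pics/e1.png

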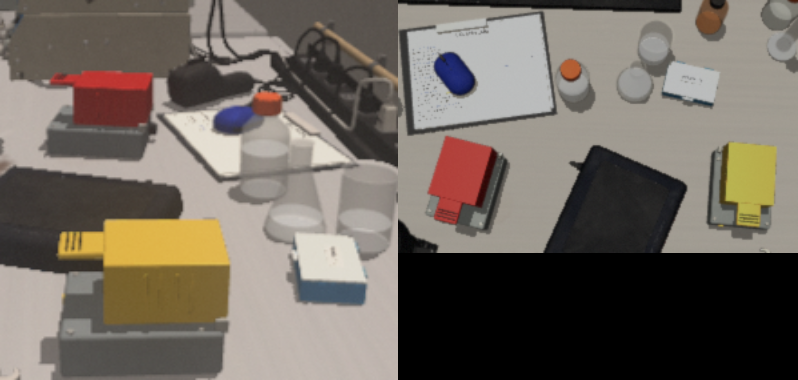

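The picture shows the red cover shut and level (tab at about (65,78)), the yellow cover shut, and the bottle, flask and parts box where they were. The arm is clear, so I'll hand in.

```bash
python3 -c "
from bench import arm
print(arm.job_done())"
```

```text
the job is handed in; nothing more can be done
None
```

The red supply's lever is flipped to on and its cover is pressed shut (top back at its shut height, about 18 N in the last reading); the yellow box and the bottle, flask and parts box were left untouched, and the job was handed in at about 17 s.

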